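# Load the cold block on the lab jack and peel off its frosted lid

### The job

Carry the purple cold block, its frosted lid still on, over to the lab jack and stand it flat, centred and square on the raised platform. The lid clings to its seal: let go of the block, take the lid by its orange corner tab and peel it, raising that corner first while the opposite corner still rests on the block, so that the block stays put on the jack. Finish still holding the lid, right way up and level, about 10 cm above the middle of the white drip mat; do not put it down, and leave the other things on the bench where they are.

Things in the scene. Friction and masses are not known exactly. Their poses are not given: they have to be found in the camera images.
- cold_block: Loose purple cold block for small tubes, about 0.58 kg. Origin at the centre of its underside, x along its length, z up. Body 96 (x) x 60 (y) x 30 mm high with plain vertical sides (grip it across the 60 mm, at mid length). A neck 86 x 50 mm rises from 30 to 38 mm height; the step round it at 30 mm bears the lid. With the lid on it is 41 mm high.
- lid: Loose stiff lid, translucent white, 50 g, nested over the block's neck from the start, its axes along the block's. Origin at the centre of its underside, the lower edge of its skirt. 93 (x) x 57 (y) x 11 mm, walls 2 mm, skirt 9 mm deep with 1.5 mm play round the neck. An orange lifting tab sticks out of its corner at (-46.5, +28.5) mm.
- lid_tab (a point): Grip point of the orange tab, at (-58.5, +40.5, +6) mm in the lid's frame, axes as the lid's. The tab points along the lid's (-0.707, +0.707, 0), is 16 mm wide, 6 mm thick (3 to 9 mm above the lid's origin) and ends 11 mm beyond this point: pinch it from above across its width; pads 22 mm wide centred here clear the block by 4 mm.
- lid_far (a point): Lower edge of the lid's corner diagonal to the tab, (+46.5, -28.5, 0) mm in the lid's frame, axes as the lid's. Two seal beads on the neck's long sides near this end (x = +36 mm) grip the skirt, some 6.5 N in all, more than the block weighs, until it has risen 4 mm there. Pulled straight up the lid takes the block along; tilted up at the tab about this corner by 0.25 to 0.3 rad it comes free.
- lab_jack: Aluminium scissor lab jack, fixed to the bench, base 90 x 80 mm, top of its platform 75 mm above the bench. Origin at the centre of its base, z up, a black knob on its +x side.
- jack_top (a point): Centre of the top face of the jack's square platform, 80 x 80 mm, edges along its x and y, z up. The block (96 x 60 mm) overhangs it by 8 mm at each end.
- drip_mat: White ribbed silicone drip mat, 150 x 150 mm, 2 mm thick, flat on the bench and fixed there. Origin at the centre of its underside, on the bench.
- tube_rack: Bystander, loose, to be left alone: white tube rack, 75 x 180 x 45 mm, some capped tubes standing 16 mm out of it. Origin at the centre of its underside.
- green_rack: Bystander, loose, to be left alone: green tube rack, 85 x 180 x 40 mm. Origin at the centre of its underside.
- tip_box: Bystander, loose, to be left alone: beige and clear pipette-tip box, 85 x 120 x 75 mm. Origin at the centre of its underside.
- dish: Bystander, loose, to be left alone: small clear open dish, 95 x 75 x 24 mm. Origin at the centre of its underside.
- timer: Bystander, loose, to be left alone: white bench timer, 62 x 72 x 18 mm. Origin at the centre of its underside.
- beaker: Bystander, loose, to be left alone: foil-capped beaker, 68 mm across, 77 mm tall. Origin at the centre of its underside.
- reagent: Bystander, loose, to be left alone: small reagent bottle with blue cap, 54 mm across, 110 mm tall. Origin at the centre of its underside.
Things that resemble listed ones, but are neither listed nor needed, are in the scene too. Of the things shaped like the lid, the white one is meant.

How it is judged:
On the way, in this order (a step that is already met when the one before it is completed fails the run):
1. the block stands flat, centred and square on the jack's platform with its lid on, let go (horizontal distance between cold_block and jack_top below 0.016 m and z of cold_block in the frame of jack_top between -0.006 and 0.006 m and (angle between the x axis of cold_block and the x axis of jack_top, either way round below 0.2 rad or angle between the x axis of cold_block and the y axis of jack_top, either way round below 0.2 rad) and angle between cold_block's own z axis and vertical below 0.08 rad and contact force between cold_block and the fingers below 0.1 N and linear speed of cold_block below 0.02 m/s and distance between lid and cold_block below 0.036 m), for 0.3 s.
2. the tab corner of the lid is raised while the opposite corner still rests on the block and the block stays on the jack (z of lid_tab in the frame of cold_block above 0.048 m and z of lid_far in the frame of cold_block below 0.038 m and horizontal distance between cold_block and jack_top below 0.016 m and z of cold_block in the frame of jack_top between -0.006 and 0.006 m and (angle between the x axis of cold_block and the x axis of jack_top, either way round below 0.2 rad or angle between the x axis of cold_block and the y axis of jack_top, either way round below 0.2 rad) and angle between cold_block's own z axis and vertical below 0.08 rad), for 0.1 s.
At the end, for the whole second after the job is handed in: Lid held by the fingers alone, at rest, right way up, level within 0.17 rad, its lower edge 60 to 150 mm above the bench and its centre within 40 mm of the mat's; block untouched on the jack, centred within 16 mm, flat within 6 mm and 0.08 rad, square (either way) within 0.2 rad (height (world z) of lid between 0.06 and 0.15 m and horizontal distance between lid and drip_mat below 0.04 m and angle between lid's own z axis and vertical below 0.17 rad and linear speed of lid below 0.03 m/s and contact force between lid and the fingers above 1 N and contact force between lid and cold_block below 0.05 N and contact force between lid and lab_jack below 0.05 N and contact force between lid and tube_rack below 0.05 N and contact force between lid and green_rack below 0.05 N and contact force between lid and tip_box below 0.05 N and contact force between lid and dish below 0.05 N and contact force between lid and timer below 0.05 N and contact force between lid and beaker below 0.05 N and contact force between lid and reagent below 0.05 N and horizontal distance between cold_block and jack_top below 0.016 m and z of cold_block in the frame of jack_top between -0.006 and 0.006 m and (angle between the x axis of cold_block and the x axis of jack_top, either way round below 0.2 rad or angle between the x axis of cold_block and the y axis of jack_top, either way round below 0.2 rad) and angle between cold_block's own z axis and vertical below 0.08 rad and linear speed of cold_block below 0.02 m/s and contact force between cold_block and the arm below 0.1 N); the arm keeps its last pose, push and grip.
It fails at once if the block is tipped by more than 0.35 rad (angle between cold_block's own z axis and vertical above 0.35 rad).
It fails at once if the lid is opened (tab corner raised by over 12 mm) while the block is off its place on the jack or carried up with it (z of lid_tab in the frame of cold_block above 0.048 m and not (horizontal distance between cold_block and jack_top below 0.022 m and z of cold_block in the frame of jack_top between -0.012 and 0.012 m)).
It fails at once if one of the bystanders is moved by more than 25 mm (distance of any of tube_rack, green_rack, tip_box, dish, timer, beaker, reagent from where it was at the start of the episode above 0.025 m).
It also fails if it takes over 58 s, if anything falls off the work surface, if the arm or the gripper's body presses on something with over 40 N, if the wrist force passes 120 N, or if a joint passes its speed limit or range.

### The arm

A 6-joint arm with a two-finger parallel gripper is mounted at the origin on the work surface. World frame = base frame: x ahead of the robot, y to its left, z up, the work surface at z = 0. Lengths are in m, angles in rad, forces in N, time in s.
With the tool pointing down it reaches from about 0.25 to 0.725 m from the base axis. Payload 4 kg.
Tool frame: the origin (TCP) lies between the finger pads; the fingertips stand r.tip_reach ahead of it and the grasp point (between the pads) lies 6 mm ahead of it (r.tip_reach is the distance from the TCP to the fingertips, in m); z points along the fingers, y is the line along which they close (so a half turn about z gives the same grasp; the last joint's range is limited). The gripper opens to 85 mm and grips with 20 to 120 N. Pads are 22 mm wide; open, the fingers measure 114 mm over their backs; the gripper's body (76 mm by 85 mm) begins 54 mm behind the grasp point. The pads swing forward as they close: fully open they stand 13 mm farther back than shut.
Start: joints at [-1.278, 0.241, 0.005, 1.335, 0, 1.571], TCP at [0.144, -0.479, 0.256] pointing down, gripper open.
Joint ranges: [-2.72, 2.72], [-1.05, 1.87], [-1.09, 1.28], [-1.99, 2.15], [-1.42, 1.44], [-3.14, 3.14]. Speed limits (rad/s): [2.79, 2.79, 3.14, 3.14, 3.14, 3.14].

### API

Orientations are given as a unit quaternion [w, x, y, z].
In Python, from cell import telemetry, optics, hand_in, nets, r gives the robot as it stands.
- The arm moves only by the shell command python3 -m handwheel 'ROWS' [FORCE]. ROWS is JSON, a list of rows, each a list of 5 numbers: the shift along the tool's x, y, z each as a share of 30 mm, from -1 to 1, then the turn about the tool's z as a share of 0.12 rad, from -1 to 1, then the closure, from 0 (fully open) to 1 (shut). A call has 1 to 8 rows; each row shifts and turns the commanded pose from where the row before left it, along the tool's axes as they then stand; what a row does not reach is not made up. A row lasts 1/10 s, in which the tool goes at most 50 mm and 8.59 degrees, less where a joint would pass 70% of its speed; a pose out of reach is approached as far as the arm can. A call with a number of a shift or a turn outside -1 to 1 is refused whole. A call with a gripper value outside its range is refused whole. The fingers move at their own pace and stop on an object; FORCE is the grip in N (left out, the last holds). Time passes only in rows, so rows that do not move let the fingers close. It gives the time, the measured TCP pose, the force, the opening and the grip force at its end, in the units of the state.
- telemetry.sense(): the state, without advancing time (a new reading comes with each control period).
- optics.grab_frame(name): name is "scene" or "side" or "wrist"; returns (picture, depth): 384x512x3 uint8, red, green, blue; 384x512 float32, m along the optical axis (not along the pixel's ray), 0 where there is no reading.
- optics.camera_model(name): a dict with "camera_matrix" (3x3 intrinsics, pixels), "k1" (the pictures are not rectified: a ray, as slopes to the right and down, at radius r is drawn at 1 + k1 r^2 times it, then the intrinsics apply), "rvec" (rotation vector, rad) and "tvec" (3), from world to camera coordinates, as OpenCV has them; the wrist camera has in their place "tool_from_camera" (4x4, takes a point from camera to tool coordinates, whose origin is the TCP and whose axes are the flange's). Camera axes: x right, y down, z forward; pixel columns grow to the right and rows downward; lengths in m; the calibration is good to about 2 mm. A picture is of the moment at which its call begins: read the wrist's pose just before it. camera_model takes no time and is no camera call.
- hand_in(): hands the job in; it is judged then, once.
Trained networks look in the newest picture that a camera, given by its name, has taken for a name from the list of things; names that differ only in an ending like _2 or _b are one class to them, and where a whole thing is asked for, a point or a joint stands for the part that bears it (a point fixed in the world has none). Each returns a list of dicts, best first, with "conf" (0 to 1); they miss things now and then, are a little off and sometimes report something else, mostly with a low value. They report only what shows in the picture. A call takes as long as a camera call. They do not tell look-alikes from the thing itself.
- nets.cut_out(camera, query): "mask" (384x512 bool, what is visible of it) and "pixel" ([column, row] in pixels, amid what is visible of it).
The state is a dict: "time": time; "qpos": joint angles; "qd": joint speeds; "effort": joint torques, N m; "tool_pos": TCP position; "orientation": TCP orientation; "contact_force": force on the tool from outside, world axes, zero at the start; "ft_torque": the same for the moment, N m; "opening": opening from 0.0 (shut) to 1.0 (fully open); "grasp_force": force on a finger pad.
Only numpy, scipy, OpenCV 4.12 (cv2) and the standard library are available. Lean on these libraries where they do the work, as an engineer would, in place of code of your own. Each camera call takes 0.05 s, during which the arm holds its last target. There are 200 camera calls.

## Working session

There is one attempt and no reset: what is moved stays moved. The work goes in short steps, Python scripts to look and compute and a shell command to move; the robot and the scene stay as the last step left them, time stands still between calls to the robot, and variables do not carry over. Pictures are saved under pics/ and viewed, at most 10 in all, crops included, and the job is handed in when it is done.

```bash
ls; mkdir -p pics; cat > h.py <<'E'
import numpy as np, cv2
from scipy.spatial.transform import Rotation as R
from cell import telemetry, optics, hand_in, nets, r
def pose():
    s=telemetry.sense(); q=s["orientation"]; T=np.eye(4)
    T[:3,:3]=R.from_quat([q[1],q[2],q[3],q[0]]).as_matrix(); T[:3,3]=s["tool_pos"]; return T
def cam(name,T=None):
    m=optics.camera_model(name)
    if "rvec" in m:
        C=np.eye(4); C[:3,:3]=cv2.Rodrigues(np.array(m["rvec"],float))[0]; C[:3,3]=np.ravel(m["tvec"]); W=np.linalg.inv(C)
    else: W=(pose() if T is None else T)@np.array(m["tool_from_camera"])
    return np.array(m["camera_matrix"],float),float(m["k1"]),W
def cloud(name,depth,T=None):
    K,k1,W=cam(name,T); h,w=depth.shape
    u,v=np.meshgrid(np.arange(w),np.arange(h)); x=(u-K[0,2])/K[0,0]; y=(v-K[1,2])/K[1,1]
    xd,yd=x.copy(),y.copy()
    for _ in range(15):
        f=1+k1*(x*x+y*y); x,y=xd/f,yd/f
    P=np.stack([x*depth,y*depth,depth],-1)@W[:3,:3].T+W[:3,3]
    P[depth<=0]=np.nan; return P
def proj(name,P,T=None):
    K,k1,W=cam(name,T); p=(np.atleast_2d(P)-W[:3,3])@W[:3,:3]; x=p[:,:2]/p[:,2:]; x=x*(1+k1*(x**2).sum(1,keepdims=True))
    return x@K[:2,:2].T+K[:2,2]
def save(n,img,scale=1): cv2.imwrite(n,cv2.resize(img[...,::-1],None,fx=scale,fy=scale,interpolation=cv2.INTER_CUBIC))
def rect(P):
    (c,s,a)=cv2.minAreaRect(P[:,:2].astype(np.float32)*1000); return np.round(c,1),np.round(s,1),round(a,1)
E
python3 - <<'E'
from h import *
print(r.tip_reach, telemetry.sense())
ims=[]
for n in ("scene","side"):
    im,d=optics.grab_frame(n); P=cloud(n,d); np.savez(f"{n}.npz",im=im,d=d,P=P); save(f"pics/{n}0.png",im,1.5)
    print(n,cam(n)[2].round(2).tolist())
    for q in ["cold_block","lid","lid_tab","lab_jack","drip_mat","tube_rack","green_rack","tip_box","dish","timer","beaker","reagent"]:
        for o in nets.cut_out(n,q)[:3]:
            pp=P[o["mask"]]; pp=pp[~np.isnan(pp[:,0])]
            if len(pp)>5: print(q,round(o["conf"],2),np.round(o["pixel"]),len(pp),np.median(pp,0).round(3),np.percentile(pp[:,2],[5,95]).round(3),*rect(pp))
E
```

```text
pics
0.025 {'time': 0.0, 'qpos': array([-1.27798335e+00,  2.41396158e-01,  3.68200831e-03,  1.33522743e+00,
       -5.31123226e-05,  1.57079787e+00]), 'qd': array([ 0.00068599, -0.00027081, -0.00089147, -0.00206066,  0.00082213,
       -0.00026818]), 'effort': array([-5.86454589e-04, -3.72320652e+01,  2.52403790e+01,  1.69390003e-02,
       -9.14572934e-05,  1.04631260e-05]), 'tool_pos': array([ 0.14413295, -0.4781377 ,  0.25540522]), 'orientation': array([-1.05727644e-03,  9.89301240e-01,  1.45883193e-01, -1.82751840e-04]), 'contact_force': array([0.0062269 , 0.03182331, 0.5926582 ]), 'ft_torque': array([-0.01407962, -0.01041705,  0.01197847]), 'grasp_force': 0.0, 'opening': 0.9955917139720099}
scene [[0.74, 0.4, -0.53, 1.14], [0.67, -0.44, 0.6, -0.68], [0.0, -0.8, -0.6, 0.74], [0.0, 0.0, 0.0, 1.0]]
cold_block 0.82 [152. 258.] 361 [ 0.502 -0.311  0.019] [0.005 0.031] [ 461.6 -282.6] [73.  93.1] 82.5
lid 0.87 [130. 205.] 618 [ 0.297 -0.229  0.012] [0.003 0.015] [ 289.  -228.2] [ 73.4 141.4] 55.3
lid 0.77 [216. 252.] 872 [ 0.584 -0.194  0.012] [0.004 0.014] [ 576.  -176.7] [ 71.1 132.
[... 3270 characters left out ...]
83.8] [124.2 207.5] 2.8
tip_box 0.9 [198. 169.] 1624 [ 0.714 -0.002  0.066] [0.008 0.076] [764.2 -45.7] [180.6 141.1] 89.7
dish 0.9 [260. 253.] 1170 [0.423 0.074 0.005] [0.    0.024] [426.9  76.5] [109.1  78.7] 4.1
dish 0.22 [149. 295.] 3523 [0.517 0.336 0.   ] [-0.002  0.003] [521.9 333. ] [151.9 156.1] 79.0
timer 0.77 [304. 217.] 514 [ 0.412 -0.091  0.017] [0.006 0.02 ] [414.8 -95.9] [70.2 62.1] 77.7
timer 0.58 [326. 176.] 236 [ 0.452 -0.26   0.017] [0.001 0.029] [ 448.6 -265.8] [108.7  46.6] 22.3
beaker 0.91 [ 96. 257.] 968 [0.663 0.377 0.068] [0.003 0.076] [711.3 363. ] [ 66.1 133.4] 72.4
reagent 0.86 [297. 120.] 418 [ 0.671 -0.369  0.06 ] [0.007 0.107] [ 717.6 -431.2] [ 48.8 186.1] 36.5
```

View pics/scene0.png

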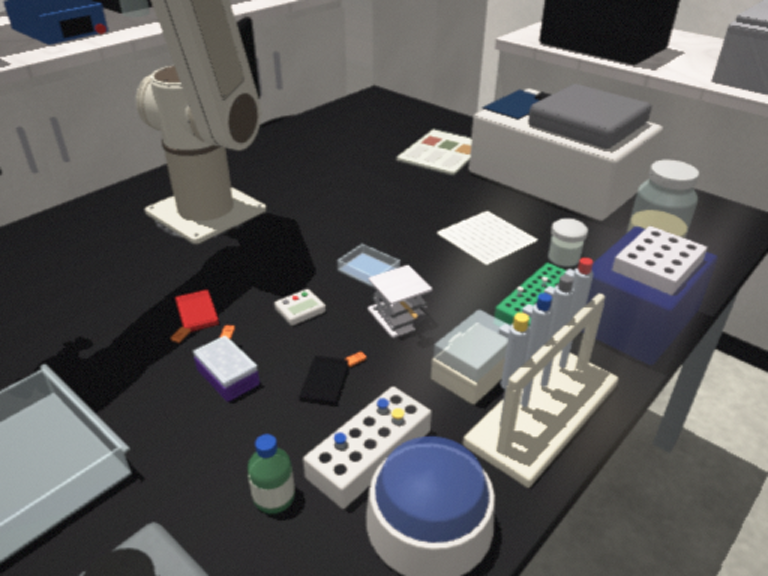

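View pics/side0.png

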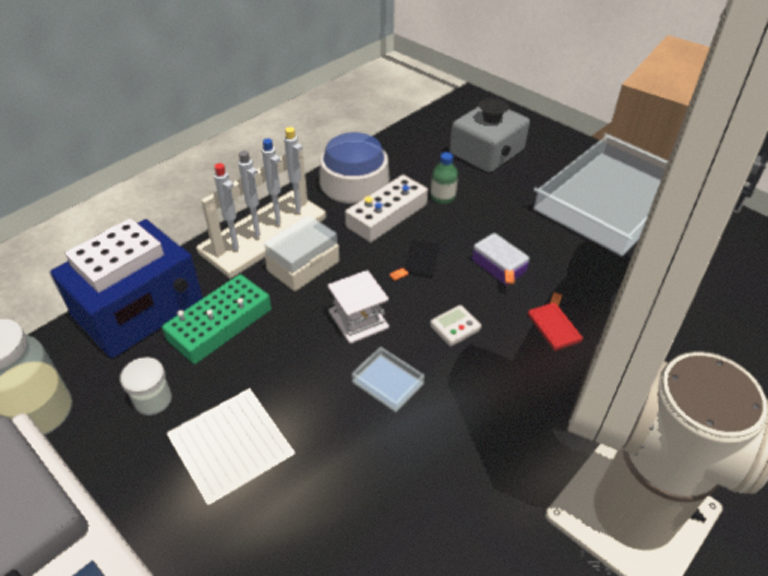

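The scene shows the white-lidded purple block at (150,242), with its orange tab at (152,221). The red and black lids on the bench are decoys. The jack is at (268,200), the mat at (324,158), and the timer and dish lie between block and jack. Next I fit precise poses from depth.

```bash
python3 - <<'E'
from h import *
for n in ("scene","side"):
    z=np.load(n+".npz"); P,im=z["P"],z["im"].astype(int)
    def sel(c,rad,lo,hi,near=None):
        return (np.hypot(P[...,0]-c[0],P[...,1]-c[1])<rad)&(P[...,2]>lo)&(P[...,2]<hi)
    org=(im[...,0]>150)&(im[...,0]-im[...,2]>80)&(im[...,1]<170)
    b=sel((.455,-.28),.085,.034,.05)
    print(n,"lid",b.sum(),rect(P[b&~org]),P[b&~org].mean(0).round(4),"tab",P[sel((.455,-.28),.12,.02,.06)&org].mean(0).round(4))
    print(" tab px",np.argwhere(sel((.455,-.28),.12,.02,.06)&org).mean(0))
    j=sel((.56,.0),.08,.068,.085); print(" jack",j.sum(),rect(P[j]),P[j].mean(0).round(4))
    k=sel((.56,.0),.09,.068,.085)
    m=sel((.52,.335),.13,-.01,.02)&(im.min(-1)>130); print(" mat",m.sum(),rect(P[m]),P[m].mean(0).round(4))
E
```

```text
scene lid 832 (array([ 453.2, -274.5]), array([ 81.4, 108. ]), 83.4) [ 0.4605 -0.2886  0.0419] tab [ 0.4075 -0.243   0.0409]
 tab px [220.35416667 151.77083333]
 jack 631 (array([560. ,   9.3]), array([82.2, 83.9]), 72.5) [0.5625 0.007  0.0759]
 mat 1271 (array([518.8, 335.7]), array([156.3, 159.2]), 79.1) [0.5242 0.3308 0.0031]
side lid 478 (array([ 455.7, -278.1]), array([77.2, 99.2]), 84.3) [ 0.4549 -0.2834  0.0395] tab [ 0.4052 -0.2428  0.0371]
 tab px [183.78571429 339.19047619]
 jack 691 (array([558.1,   8.4]), array([81.2, 82.9]), 72.0) [0.5565 0.01   0.0739]
 mat 3626 (array([523. , 333.7]), array([152.5, 157.6]), 79.3) [5.182e-01 3.371e-01 4.000e-04]
```

```bash
python3 -m handwheel '[[0.99,-0.27,0,0,0],[0.99,-0.27,0,0,0],[0.99,-0.27,0,0,0],[0.99,-0.27,0,0,0],[0.99,-0.27,0,0,0],[0.99,-0.27,0,0,0],[0.99,-0.27,0,0,0],[0.99,-0.27,0,0,0]]'
python3 -m handwheel '[[0.99,-0.27,0,0,0],[0.99,-0.27,0,0,0],[0.99,-0.27,0,0,0],[0.99,-0.27,0,0,0],[0,0,0,0.84,0],[0,0,0,0.84,0],[0,0,0,0.84,0],[0,0,0,0.84,0]]'
python3 -m handwheel '[[0,0,0,0,0],[0,0,0,0,0]]'
cat > look.py <<'E'
from h import *
import sys
T=pose(); im,d=optics.grab_frame("wrist"); P=cloud("wrist",d,T); save(f"pics/{sys.argv[1]}.png",im)
np.savez("wrist.npz",im=im,d=d,P=P,T=T)
s=telemetry.sense()
print("t",round(s["time"],2),"tcp",T[:3,3].round(4),"xyaw",np.degrees(np.arctan2(T[1,0],T[0,0])).round(2),"q",s["qpos"].round(2),"F",s["contact_force"].round(2),"open",round(s["opening"],3),"g",s["grasp_force"])
E
cat > blk.py <<'E'
from h import *
z=np.load("wrist.npz");P,im=z["P"],z["im"].astype(int)
for q in ("lid","lid_tab","cold_block"):
    for o in nets.cut_out("wrist",q)[:3]:
        p=P[o["mask"]];p=p[~np.isnan(p[:,0])]
        if len(p)>5: print(q,round(o["conf"],2),np.round(o["pixel"]),len(p),p.mean(0).round(4),rect(p))
org=(im[...,0]>150)&(im[...,0]-im[...,2]>80)&(im[...,1]<170)
zz=P[...,2]
for lo,hi in ((.034,.05),(.1,.13)):
    b=(zz>lo)&(zz<hi)&~org
    if b.sum()<200: continue
    n,l,st,c=cv2.connectedComponentsWithStats(cv2.morphologyEx(b.astype(np.uint8),cv2.MORPH_OPEN,np.ones((5,5))))
    i=1+np.argmax(st[1:,4]); print(lo,st[i],rect(P[l==i]),P[l==i].mean(0).round(4))
b=org&(zz>.03); print("tab",b.sum(),P[b].mean(0).round(4),rect(P[b]) if b.any() else "")
E
python3 look.py w1; python3 blk.py
```

```text
time: 2.1
tool_pos: [0.3541, -0.3473, 0.2564]
orientation: [0.0, 0.989, 0.146, 0.0]
contact_force: [0.0, 0.3, -0.3]
opening: 0.996
grasp_force: 0.0
time: 2.9
tool_pos: [0.4576, -0.2826, 0.2562]
orientation: [-0.0, 0.998, -0.057, -0.0]
contact_force: [-0.2, -0.1, 0.2]
opening: 0.999
grasp_force: 0.0
time: 3.1
tool_pos: [0.4575, -0.2828, 0.2563]
orientation: [-0.0, 0.999, -0.054, -0.0]
contact_force: [0.6, -0.2, -0.2]
opening: 0.996
grasp_force: 0.0
t 3.15 tcp [ 0.4575 -0.2828  0.2563] xyaw -6.2 q [-0.55  0.32  0.11  1.36  0.    2.7 ] F [-0.47  0.27 -0.01] open 0.998 g 0.0
lid 0.87 [256. 178.] 4976 [ 0.4555 -0.2841  0.0399] (array([ 437.3, -281.1]), array([ 81.2, 146.5]), 69.5)
lid 0.64 [225. 298.] 2962 [ 0.2925 -0.231   0.0105] (array([ 292. , -239.5]), array([ 78.6, 119.5]), 63.7)
lid 0.58 [155.  68.] 5183 [ 0.5802 -0.1882  0.0108] (array([ 582.9, -176.7]), array([ 78.5, 116.2]), 31.4)
lid_tab 0.9 [252. 175.] 4841 [ 0.4559 -0.2844  0.0407] (array([ 447.6, -274.6]), array([ 80.1, 116.7]), 83.1)
lid_tab 0.71 [225. 296.] 3040 [ 0.2929 -0.2313  0.0104] (array([ 291.6, -240.1]), array([ 80.7, 118.9]), 64.4)
lid_tab 0.56 [152.  69.] 5359 [ 0.5805 -0.188   0.0106] (array([ 583.2, -176.2]), array([ 80.3, 117.7]), 30.6)
cold_block 0.75 [251. 132.] 67 [ 0.5057 -0.2871  0.0241] (array([ 504.8, -292.5]), array([48. ,  1.7]), 83.2)
0.034 [ 212  133   72  102 4755] (array([ 448. , -275.8]), array([ 77.9, 115.6]), 83.1) [ 0.4562 -0.2849  0.0408]
tab 29 [ 0.4096 -0.2414  0.0374] (array([ 408. , -244.7]), array([15.9, 30.4]), 39.0)
```

View pics/w1.png

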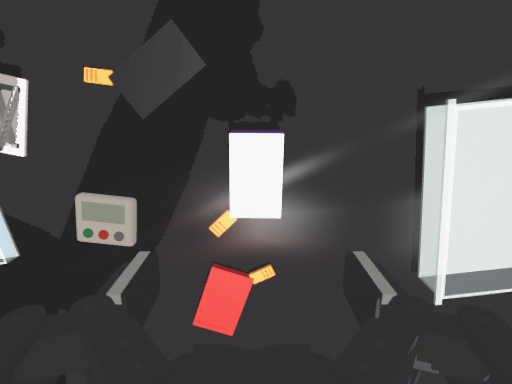

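The wrist view shows the white lid upright at columns 229-284, rows 131-218, with its tab at (223,223) and almost no yaw error. I fit the white region exactly, in metric coordinates.

```bash
cat > fit.py <<'E'
from h import *
z=np.load("wrist.npz");P,im,T=z["P"],z["im"].astype(int),z["T"]
zz=P[...,2]; lo,hi=[float(v) for v in __import__("sys").argv[1:3]]
w=((im.min(-1)>150)&(zz>lo)&(zz<hi)).astype(np.uint8)
w=cv2.morphologyEx(w,cv2.MORPH_OPEN,np.ones((7,7)))
n,l,st,c=cv2.connectedComponentsWithStats(w)
for i in range(1,n):
    if st[i,4]<800: continue
    p=P[l==i]; (c,s,a)=rect(p); print(st[i],"rect",c,s,a,"median z",np.median(p[:,2]).round(4))
    d=T[:3,:3].T@(np.array([c[0]/1000,c[1]/1000,T[2,3]])-T[:3,3]); print("  offset in tool xy mm",(d*1000).round(1))
E
python3 fit.py .035 .05
```

```text
[ 229  133   55   85 4439] rect [ 457.1 -286.8] [58.3 94.8] 83.1 median z 0.0409
  offset in tool xy mm [ 0.1  4.  -0. ]
```

```bash
python3 -m handwheel '[[0,0.13,0,0.1,0],[0,0,1,0,0],[0,0,1,0,0],[0,0,1,0,0],[0,0,1,0,0],[0,0,1,0,0],[0,0,0.6,0,0],[0,0,0.6,0,0]]'
python3 -m handwheel '[[0,0,0.4,0,0],[0,0,0.4,0,0],[0,0,0,0,0]]'
python3 -c "from cell import r;print(r.tip_reach)"
```

```text
time: 4.1
tool_pos: [0.4567, -0.2868, 0.0691]
orientation: [-0.0, 0.998, -0.061, -0.0]
contact_force: [0.2, -0.5, 0.4]
opening: 1.002
grasp_force: 0.0
time: 4.4
tool_pos: [0.4561, -0.2862, 0.0448]
orientation: [-0.001, 0.998, -0.061, -0.001]
contact_force: [-1.0, 0.8, 0.7]
opening: 0.999
grasp_force: 0.0
0.025
```

```bash
python3 -m handwheel '[[0,0,0.33,0,0],[0,0,0.33,0,0],[0,0,0,0,0.15],[0,0,0,0,0.3],[0,0,0,0,0.4],[0,0,0,0,0.5],[0,0,0,0,0.5],[0,0,0,0,0.5]]' 60
python3 -m handwheel '[[0,0,-0.3,0,0.5],[0,0,-0.3,0,0.5],[0,0,-0.4,0,0.5],[0,0,-0.5,0,0.5],[0,0,-0.5,0,0.5],[0,0,0,0,0.5]]'
```

```text
time: 5.2
tool_pos: [0.4571, -0.2871, 0.0269]
orientation: [0.0, 0.998, -0.061, 0.0]
contact_force: [-2.4, -0.8, 3.9]
opening: 0.69
grasp_force: 67.7
time: 5.8
tool_pos: [0.4588, -0.2875, 0.0893]
orientation: [0.001, 0.998, -0.061, 0.002]
contact_force: [1.0, -0.8, -6.9]
opening: 0.685
grasp_force: 67.0
```

The block is held: wrist force dropped by about 7 N and the opening is 0.69. Placing it at yaw 72° keeps joint 6 in range, so I lift it and turn by 79°.

```bash
python3 -m handwheel '[[0,0,-0.7,-0.4,0.5],[0,0,-0.8,-0.8,0.5],[0,0,-0.8,-0.8,0.5],[0,0,-0.7,-0.8,0.5],[0,0,-0.4,-0.8,0.5],[0,0,0,-0.8,0.5],[0,0,0,-0.8,0.5],[0,0,0,-0.8,0.5]]'
python3 -m handwheel '[[0,0,0,-0.8,0.5],[0,0,0,-0.8,0.5],[0,0,0,-0.8,0.5],[0,0,0,-0.8,0.5],[0,0,0,-0.8,0.5],[0,0,0,-0.8,0.5],[0,0,0,-0.73,0.5],[0,0,0,0,0.5]]'
python3 - <<'E'
from h import *
T=pose(); print("xyaw",np.degrees(np.arctan2(T[1,0],T[0,0])),T[:3,3], telemetry.sense()["qpos"].round(2))
print((T[:3,:3].T@(np.array([.559,.009,T[2,3]])-T[:3,3])*1000).round(1))
E
```

```text
time: 6.6
tool_pos: [0.4566, -0.2862, 0.1879]
orientation: [-0.001, 0.955, 0.296, -0.0]
contact_force: [-0.2, -0.6, -6.4]
opening: 0.69
grasp_force: 67.7
time: 7.4
tool_pos: [0.4567, -0.2863, 0.1878]
orientation: [-0.001, 0.808, 0.59, -0.0]
contact_force: [-0.9, 0.4, -6.7]
opening: 0.683
grasp_force: 67.7
xyaw 72.25644708604078 [ 0.45665921 -0.28625742  0.18775628] [-0.56  0.36 -0.02  1.2   0.    1.32]
[3.124e+02 7.500e+00 2.000e-01]
```

```bash
python3 -m handwheel '[[0.5,0.03,0,0,0.5],[0.9,0.03,0,0,0.5],[0.9,0.03,0,0,0.5],[0.9,0.03,0,0,0.5],[0.9,0.03,0,0,0.5],[0.9,0.03,0,0,0.5],[0.9,0.03,0,0,0.5],[0.9,0.03,0,0,0.5]]'
python3 -m handwheel '[[0.5,0.01,0,0,0.5],[0,0,0,0,0.5],[0,0,0,0,0.5]]'
python3 look.py w2; python3 fit.py .06 .09
python3 - <<'E'
from h import *
z=np.load("wrist.npz");P=z["P"];im=z["im"].astype(int)
w=(P[...,2]>.15)&(P[...,2]<.2)&(im.min(-1)>100)
if w.sum()>50: print("held lid",w.sum(),rect(P[w]),P[w].mean(0))
E
```

```text
time: 8.2
tool_pos: [0.5261, -0.0925, 0.1883]
orientation: [-0.0, 0.808, 0.589, 0.0]
contact_force: [0.7, -0.7, -6.1]
opening: 0.687
grasp_force: 67.7
time: 8.5
tool_pos: [0.5307, -0.0802, 0.1883]
orientation: [0.0, 0.808, 0.59, -0.0]
contact_force: [0.1, 0.3, -7.7]
opening: 0.69
grasp_force: 67.7
t 8.55 tcp [ 0.5307 -0.0802  0.1883] xyaw 72.27 q [-0.15  0.35 -0.02  1.2  -0.    1.73] F [ 0.13 -0.12 -6.83] open 0.693 g 67.6518166065216
[ 450    0   62  126 6455] rect [719.2 -28.4] [87.1 40.5] 89.3 median z 0.075
  offset in tool xy mm [106.7 163.8  -0.2]
[ 193   10  120   54 5908] rect [567.4  32.4] [33.3 79.7] 71.4 median z 0.0749
  offset in tool xy mm [ 1.184e+02  7.000e-01 -1.000e-01]
held lid 335 (array([534.2, -58.7]), array([54. , 79.3]), 71.6) [ 0.54747401 -0.04639873  0.19505042]
```

View pics/w2.png

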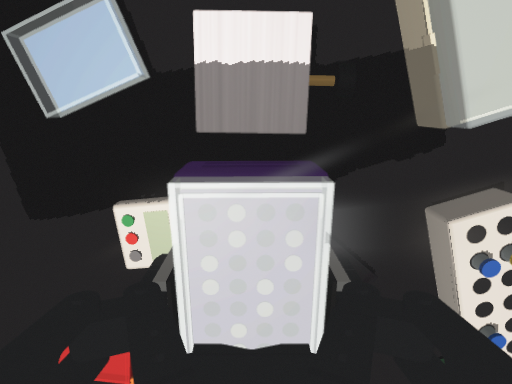

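The wrist view shows the whole platform (cols 193-312, rows 10-133, half in shadow) ahead of the held block. I fit it without a brightness threshold.

```bash
sed -i 's/im.min(-1)>150/im.min(-1)>TH/; s/^zz=/TH=int(__import__("sys").argv[3]) if len(__import__("sys").argv)>3 else 150\nzz=/' fit.py; python3 fit.py .068 .085 30
```

```text
[ 446    0   66  128 7082] rect [718.1 -29.1] [89.9 41. ] 87.6 median z 0.0749
  offset in tool xy mm [105.7 163.   -0.2]
[  193    10   120   124 13885] rect [560.3  10.4] [80.2 80.1] 71.4 median z 0.0749
  offset in tool xy mm [95.3  0.7 -0.1]
```

```bash
python3 -m handwheel '[[0.8,0.02,0,0.13,0.5],[0.8,0,0,0,0.5],[0.8,0,0,0,0.5],[0.5,0,0,0,0.5],[0.28,0,0,0,0.5],[0,0,0.5,0,0.5],[0,0,0.6,0,0.5],[0,0,0.6,0,0.5]]'
python3 -m handwheel '[[0,0,0.5,0,0.5],[0,0,0.3,0,0.5],[0,0,0.15,0,0.5],[0,0,0.1,0,0.5],[0,0,0,0,0.5],[0,0,0,0,0.5]]'
python3 - <<'E'
from h import *
T=pose(); print("xyaw",np.degrees(np.arctan2(T[1,0],T[0,0])),T[:3,3])
E
```

```text
time: 9.35
tool_pos: [0.5616, 0.009, 0.1372]
orientation: [0.0, 0.813, 0.583, -0.0]
contact_force: [0.4, 0.0, -6.9]
opening: 0.69
grasp_force: 67.9
time: 9.95
tool_pos: [0.5622, 0.0099, 0.1068]
orientation: [0.0, 0.812, 0.583, 0.001]
contact_force: [-0.9, -0.0, -6.0]
opening: 0.689
grasp_force: 67.6
xyaw 71.36250642039121 [0.5621854  0.00993467 0.10676574]
```

```bash
python3 -m handwheel '[[0,-0.06,0.05,0,0.5],[0,0,0.05,0,0.5],[0,0,0.03,0,0.5],[0,0,0,0,0.5]]'; python3 -m handwheel '[[0,0,0.03,0,0.5],[0,0,0,0,0.5]]'
```

```text
time: 10.35
tool_pos: [0.5599, 0.0106, 0.1021]
orientation: [0.0, 0.812, 0.583, -0.0]
contact_force: [0.2, 0.3, -7.7]
opening: 0.684
grasp_force: 67.7
time: 10.55
tool_pos: [0.56, 0.0106, 0.102]
orientation: [0.0, 0.812, 0.583, 0.0]
contact_force: [-2.8, -0.0, 0.3]
opening: 0.689
grasp_force: 68.3
```

Contact: the wrist force fell to about 0, so the block is seated. I release it, hold still, then rise.

```bash
python3 -m handwheel '[[0,0,0,0,0.3],[0,0,0,0,0.2],[0,0,0,0,0.1],[0,0,0,0,0],[0,0,0,0,0],[0,0,0,0,0],[0,0,0,0,0],[0,0,-0.3,0,0]]'
python3 -m handwheel '[[0,0,-0.8,0,0],[0,0,-0.9,0,0],[0,0,-0.9,0,0],[0,0,-0.9,0,0],[0,0,-0.9,0,0],[-0.5,0,0,0,0],[-0.5,0,0,0,0],[0,0,0,0,0]]'
python3 look.py w3; python3 fit.py .105 .13; python3 blk.py|tail -1
```

```text
time: 11.35
tool_pos: [0.5589, 0.0105, 0.1093]
orientation: [-0.001, 0.812, 0.583, -0.001]
contact_force: [0.5, 0.7, -0.7]
opening: 1.003
grasp_force: 0.0
time: 12.15
tool_pos: [0.549, -0.0197, 0.2415]
orientation: [-0.0, 0.813, 0.582, -0.001]
contact_force: [0.1, 0.0, 0.0]
opening: 0.999
grasp_force: 0.0
t 12.2 tcp [ 0.549  -0.0197  0.2415] xyaw 71.22 q [-0.03  0.35  0.11  1.34  0.    1.86] F [-0.12  0.55 -0.39] open 1.001 g 0.0
[ 214   98   76  119 8555] rect [560.8  11.3] [93.2 57.4] 71.3 median z 0.116
  offset in tool xy mm [33.2  1.2 -0. ]
tab 30 [ 0.6203 -0.1202  0.0871] (array([ 625.7, -116.4]), array([ 26.5, 297.6]), 54.5)
```

View pics/w3.png

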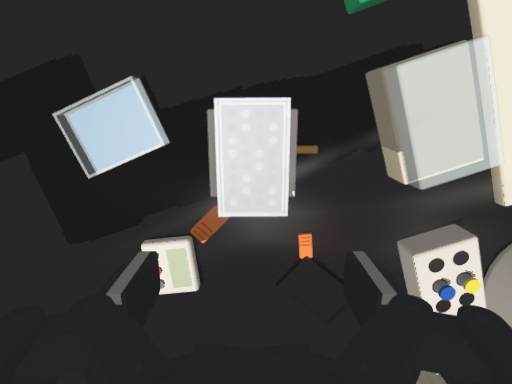

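The block sits at (560.8, 11.3) mm with yaw 71.3°, within 1 mm of the platform centre. The tab is intact at (208,224). I turn the tool 45° to face the tab and pre-close partly.

```bash
python3 -m handwheel '[[0,0,0,0.82,0],[0,0,0,0.82,0],[0,0,0,0.82,0],[0,0,0,0.82,0],[0,0,0,0.82,0],[0,0,0,0.82,0],[0,0,0,0.82,0],[0,0,0,0.8,0]]'
python3 - <<'E'
from h import *
T=pose(); print("xyaw",np.degrees(np.arctan2(T[1,0],T[0,0])),T[:3,3])
print((T[:3,:3].T@(np.array([.5024,-.0318,.117])-T[:3,3])*1000).round(1))
E
```

```text
time: 13.15
tool_pos: [0.5502, -0.0174, 0.2414]
orientation: [-0.0, 0.974, 0.227, -0.001]
contact_force: [0.6, -0.6, 0.4]
opening: 0.996
grasp_force: 0.0
xyaw 26.215488397587404 [ 0.5501986  -0.01735302  0.24144834]
[-49.1  -8.1 124.5]
```

```bash
python3 -m handwheel '[[-0.55,-0.09,0,0,0],[-0.55,-0.09,0,0,0],[-0.54,-0.09,0,0,0],[0,0,0.6,0,0],[0,0,0.6,0,0],[0,0,0.3,0,0],[0,0,0,0,0.3],[0,0,0,0,0.3]]'
python3 look.py w4
python3 - <<'E'
from h import *
z=np.load("wrist.npz");P=z["P"];im=z["im"].astype(int);T=z["T"]
o=(im[...,0]-im[...,2]>60)&(im[...,0]>100)&(P[...,2]>.1)&(P[...,2]<.13)
print(o.sum(),np.argwhere(o).mean(0) if o.any() else "")
if o.any(): p=P[o];print(p.mean(0).round(4),rect(p),((p-T[:3,3])@T[:3,:3]*1000).min(0).round(1),((p-T[:3,3])@T[:3,:3]*1000).max(0).round(1))
E
python3 fit.py .105 .13
```

```text
time: 13.95
tool_pos: [0.5029, -0.0323, 0.1973]
orientation: [-0.0, 0.974, 0.229, -0.0]
contact_force: [-0.7, -0.4, 0.3]
opening: 0.705
grasp_force: 0.0
t 14.0 tcp [ 0.5029 -0.0323  0.1973] xyaw 26.43 q [-0.06  0.28 -0.1   1.19  0.    2.62] F [ 0.95 -0.87  0.4 ] open 0.701 g 0.0
943 [209.77200424 250.9321315 ]
[ 0.5082 -0.0291  0.1139] (array([508.6, -28.8]), array([31. , 15.2]), 26.7) [-8.9 -8.1 81.2] [22.2  7.1 85.9]
[  145    21   167   170 14262] rect [560.6  11.7] [93.6 57.5] 71.5 median z 0.116
  offset in tool xy mm [ 71.3 -13.7  -0. ]
```

View pics/w4.png

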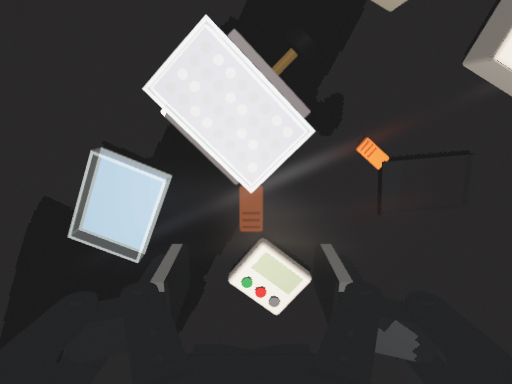

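The tab lies along the tool axis, centred within 0.5 mm, at (251,210), and the grip point is about 2 mm ahead. I descend and pinch.

```bash
python3 -m handwheel '[[0.02,0,0.6,0,0.3],[0,0,0.7,0,0.3],[0,0,0.6,0,0.3],[0,0,0.4,0,0.3],[0,0,0.25,0,0.3],[0,0,0.1,0,0.3],[0,0,0,0,0.3]]' 40
python3 -m handwheel '[[0,0,0,0,0.6],[0,0,0,0,0.75],[0,0,0,0,0.9],[0,0,0,0,0.9],[0,0,0,0,0.9],[0,0,0,0,0.9]]' 40
```

```text
time: 14.7
tool_pos: [0.5035, -0.0322, 0.1179]
orientation: [0.0, 0.974, 0.228, 0.0]
contact_force: [0.5, -0.1, 0.3]
opening: 0.699
grasp_force: 0.0
time: 15.3
tool_pos: [0.5036, -0.0322, 0.1183]
orientation: [0.0, 0.974, 0.228, 0.001]
contact_force: [-1.2, 0.2, 4.5]
opening: 0.179
grasp_force: 39.2
```

```bash
python3 -m handwheel '[[0.01,0,-0.1,0,0.9],[0.01,0,-0.1,0,0.9],[0.01,0,-0.1,0,0.9],[0.01,0,-0.1,0,0.9],[0.01,0,-0.1,0,0.9],[0,0,0,0,0.9],[0,0,0,0,0.9]]'
python3 look.py w5
cat > lid.py <<'E'
from h import *
z=np.load("wrist.npz");P=z["P"];im=z["im"].astype(int);T=z["T"]
w=((im.min(-1)>120)&(P[...,2]>.095)&(np.hypot(P[...,0]-.56,P[...,1]-.01)<.08)).astype(np.uint8)
w=cv2.morphologyEx(w,cv2.MORPH_OPEN,np.ones((7,7)))>0; p=P[w]
c=p.mean(0); n=np.linalg.svd(p-c,full_matrices=False)[2][2]; n*=np.sign(n[2])
print("lid plane n",n.round(3),"tilt",np.arccos(n[2]).round(3),"c",c.round(4),"in tool x,y",(T[:3,:3].T@n).round(3),"zrange",np.percentile(p[:,2],[1,99]).round(4),rect(p))
E
python3 lid.py
python3 - <<'E'
from h import *
for n in ("scene","side"):
    im,d=optics.grab_frame(n);P=cloud(n,d); a=im.astype(int)
    q=(a[...,2]>a[...,1]+25)&(np.hypot(P[...,0]-.56,P[...,1]-.01)<.09)&(P[...,2]>.07)
    print(n,q.sum(),np.nanpercentile(P[q],[2,50,98],axis=0).round(3).tolist() if q.any() else "")
    x,y=proj(n,[[.56,.01,.1]])[0].astype(int); save(f"pics/{n}5.png",im[y-70:y+70,x-90:x+90],4)
E
```

```text
time: 16.0
tool_pos: [0.5044, -0.0314, 0.1326]
orientation: [-0.0, 0.974, 0.228, -0.0]
contact_force: [-0.2, 1.3, -3.8]
opening: 0.174
grasp_force: 39.0
t 16.05 tcp [ 0.5044 -0.0314  0.1326] xyaw 26.41 q [-0.06  0.34 -0.2   1.03  0.    2.62] F [-0.24  0.89 -2.59] open 0.168 g 39.02435886673629
lid plane n [0.049 0.109 0.993] tilt 0.12 c [0.5619 0.0118 0.1226] in tool x,y [ 0.093 -0.077 -0.993] zrange [0.1167 0.1287] (array([560.5,  12.1]), array([94.8, 59.1]), 71.7)
scene 436 [[0.522, -0.042, 0.08], [0.582, -0.018, 0.095], [0.602, 0.042, 0.107]]
side 332 [[0.517, -0.022, 0.077], [0.535, 0.031, 0.093], [0.594, 0.063, 0.106]]
```

View pics/scene5.png

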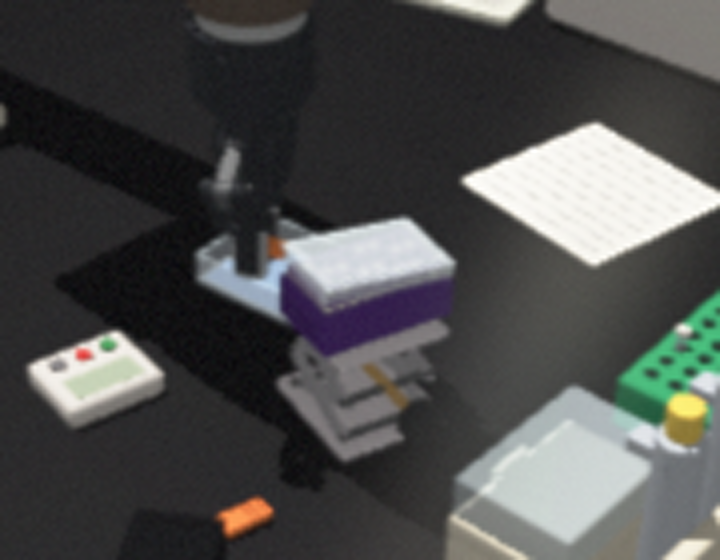

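The lid's tab end is lifting (tilt 0.12 rad) while the block sits flat on the jack. I continue the arc.

```bash
python3 -m handwheel '[[0.02,0,-0.1,0,0.9],[0.02,0,-0.1,0,0.9],[0.02,0,-0.1,0,0.9],[0.02,0,-0.1,0,0.9],[0,0,0,0,0.9]]'
python3 look.py w6; python3 lid.py
```

```text
time: 16.65
tool_pos: [0.507, -0.0304, 0.1453]
orientation: [0.0, 0.974, 0.228, 0.0]
contact_force: [-0.3, 1.3, -2.6]
opening: 0.172
grasp_force: 39.0
t 16.7 tcp [ 0.507  -0.0304  0.1453] xyaw 26.41 q [-0.06  0.33 -0.17  1.07  0.    2.62] F [-0.01  1.98 -3.37] open 0.175 g 38.99705411866307
lid plane n [0.086 0.206 0.975] tilt 0.225 c [0.5638 0.012  0.1288] in tool x,y [ 0.17  -0.146 -0.975] zrange [0.1183 0.1393] (array([562.4,  12.8]), array([92.6, 58.8]), 72.0)
```

```bash
python3 -m handwheel '[[0.03,0,-0.1,0,0.9],[0.03,0,-0.1,0,0.9],[0.03,0,-0.1,0,0.9],[0.03,0,-0.1,0,0.9],[0,0,0,0,0.9]]'
python3 look.py w7; python3 lid.py
```

```text
time: 17.2
tool_pos: [0.5111, -0.0289, 0.1579]
orientation: [0.0, 0.974, 0.228, 0.001]
contact_force: [0.1, -0.1, 0.4]
opening: 0.175
grasp_force: 39.2
t 17.25 tcp [ 0.5111 -0.0289  0.1579] xyaw 26.4 q [-0.06  0.33 -0.14  1.1   0.    2.62] F [-0.41  0.48 -1.06] open 0.175 g 39.173249155282974
lid plane n [0.07  0.22  0.973] tilt 0.233 c [0.5677 0.0132 0.1417] in tool x,y [ 0.164 -0.165 -0.973] zrange [0.1308 0.1525] (array([566.4,  14.4]), array([92. , 58.5]), 72.1)
```

The lid is free: it moved up whole and the wrist force is only its own weight. I raise it clear and check the block.

```bash
python3 -m handwheel '[[0,0,-0.3,0,0.9],[0,0,-0.5,0,0.9],[0,0,-0.6,0,0.9],[0,0,-0.6,0,0.9],[0,0,-0.3,0,0.9],[0,0,0,0,0.9],[0,0,0,0,0.9]]'
python3 look.py w8; python3 lid.py
python3 - <<'E'
from h import *
for n in ("scene","side"):
    im,d=optics.grab_frame(n);P=cloud(n,d); a=im.astype(int)
    near=np.hypot(P[...,0]-.56,P[...,1]-.01)<.075
    for lo,hi in ((.101,.121),):
        q=near&(P[...,2]>lo)&(P[...,2]<hi); print(n,q.sum(),rect(P[q]),np.median(P[q],0).round(4))
    if n=="side": x,y=proj(n,[[.56,.01,.13]])[0].astype(int); save(f"pics/{n}8.png",im[y-70:y+70,x-90:x+90],4)
E
```

```text
time: 17.95
tool_pos: [0.5097, -0.0289, 0.2254]
orientation: [-0.0, 0.974, 0.228, -0.0]
contact_force: [-0.4, 0.1, -0.9]
opening: 0.177
grasp_force: 39.2
t 18.0 tcp [ 0.5097 -0.0289  0.2254] xyaw 26.4 q [-0.06  0.28 -0.03  1.27 -0.    2.62] F [-1.08  1.69 -0.88] open 0.173 g 39.16378542780876
lid plane n [0.074 0.22  0.973] tilt 0.235 c [0.5664 0.0133 0.209 ] in tool x,y [ 0.164 -0.164 -0.973] zrange [0.1979 0.2198] (array([565. ,  14.7]), array([91.5, 58.7]), 72.3)
scene 633 (array([562.3,   9.1]), array([95.8, 61.1]), 70.9) [0.5683 0.0027 0.1133]
side 642 (array([559.8,  10.5]), array([95. , 61.6]), 70.0) [0.5547 0.0153 0.1115]
```

View pics/side8.png

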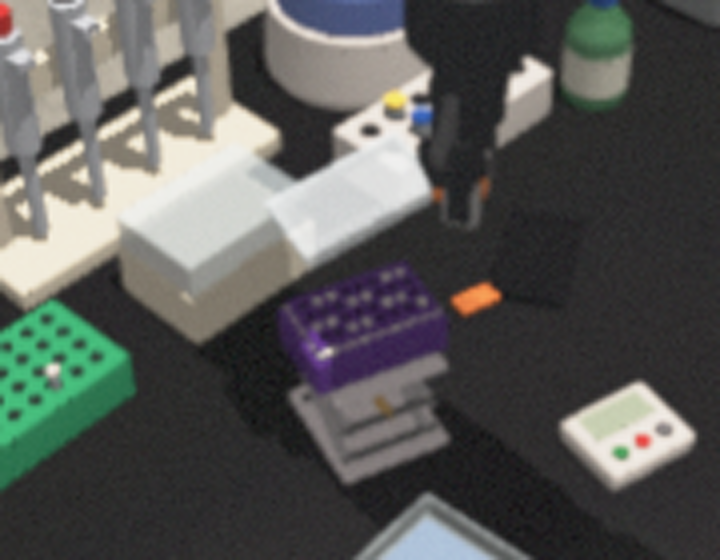

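The side view shows the uncovered purple block still flat and centred on the jack, with the lid held tilted above it by its tab. I carry the lid over to the mat.

```bash
python3 -m handwheel '[[0,0,0,-0.5,0.9],[0,0,0,-0.7,0.9],[0,0,0,-0.7,0.9],[0,0,0,-0.7,0.9],[0,0,0,-0.7,0.9],[0,0,0,-0.7,0.9],[0,0,0,-0.6,0.9],[0,0,0,-0.43,0.9]]'
python3 -m handwheel '[[0.4,-0.24,0,0,0.9],[0.7,-0.42,0,0,0.9],[0.8,-0.48,0,0,0.9],[0.8,-0.48,0,0,0.9],[0.8,-0.48,0,0,0.9],[0.8,-0.48,0,0,0.9],[0.8,-0.48,0,0,0.9],[0.8,-0.48,0,0,0.9]]'
python3 -m handwheel '[[0.8,-0.48,0,0,0.9],[0.8,-0.48,0,0,0.9],[0.5,-0.3,0,0,0.9],[0.3,-0.2,0,0,0.9],[0,0,0,0,0.9],[0,0,0,0,0.9]]'
sed -i 's/np.hypot(P\[...,0\]-.56,P\[...,1\]-.01)<.08/np.hypot(P[...,0]-T[0,3]-.069*T[0,0]+.0136*T[0,1],P[...,1]-T[1,3]-.069*T[1,0]+.0136*T[1,1])<.075/; s/>.095/>T[2,3]-.06/' lid.py
python3 look.py w9; python3 lid.py
```

```text
time: 18.9
tool_pos: [0.5095, -0.0289, 0.2248]
orientation: [-0.0, 0.861, 0.509, -0.001]
contact_force: [0.3, -0.1, -0.7]
opening: 0.17
grasp_force: 39.2
time: 19.7
tool_pos: [0.5021, 0.1794, 0.2252]
orientation: [-0.0, 0.862, 0.507, -0.0]
contact_force: [0.7, -0.7, -1.0]
opening: 0.173
grasp_force: 39.2
time: 20.3
tool_pos: [0.4994, 0.2611, 0.2255]
orientation: [0.0, 0.862, 0.507, -0.0]
contact_force: [-0.3, -1.2, -1.0]
opening: 0.173
grasp_force: 39.2
t 20.35 tcp [0.4994 0.2611 0.2255] xyaw 60.96 q [ 0.48  0.38  0.12  1.31 -0.    2.56] F [-0.46 -0.61  0.28] open 0.172 g 39.1685438901186
lid plane n [-0.064  0.224  0.972] tilt 0.235 c [0.5227 0.3278 0.209 ] in tool x,y [ 0.164 -0.165 -0.973] zrange [0.1979 0.2199] (array([520.9, 328.4]), array([58.5, 91.2]), 16.6)
```

The lid hangs over the mat but tilted 0.235 rad. I level it without letting go by pressing its low short edge on the mat. I shift back 30 mm first so the fingertips are off the mat.

```bash
python3 -m handwheel '[[-0.5,0,0.4,0,0.9],[-0.5,0,0.8,0,0.9],[0,0,0.9,0,0.9],[0,0,0.9,0,0.9],[0,0,0.9,0,0.9],[0,0,0.9,0,0.9],[0,0,0.7,0,0.9],[0,0,0.4,0,0.9]]'
python3 -m handwheel '[[0,0,0.15,0,0.9],[0,0,0.1,0,0.9],[0,0,0.1,0,0.9],[0,0,0.1,0,0.9],[0,0,0,0,0.9]]'
python3 look.py w10; python3 lid.py
```

```text
time: 21.15
tool_pos: [0.4841, 0.2336, 0.047]
orientation: [0.0, 0.862, 0.506, -0.001]
contact_force: [0.1, -0.0, 0.0]
opening: 0.174
grasp_force: 39.1
time: 21.65
tool_pos: [0.4858, 0.2356, 0.036]
orientation: [0.0, 0.862, 0.507, 0.001]
contact_force: [0.5, -1.4, 3.2]
opening: 0.174
grasp_force: 39.4
t 21.7 tcp [0.4858 0.2356 0.036 ] xyaw 60.97 q [ 0.45  0.51 -0.22  0.84 -0.    2.53] F [ 0.67 -1.07  2.26] open 0.174 g 39.42077273502946
lid plane n [-0.034  0.242  0.97 ] tilt 0.247 c [0.5051 0.3104 0.0138] in tool x,y [ 0.197 -0.145 -0.97 ] zrange [0.0006 0.0313] (array([501.3, 301.3]), array([106.1, 137.3]), 60.8)
```

```bash
python3 -m handwheel '[[0,0,0.08,0,0.9],[0,0,0.08,0,0.9],[0,0,0.08,0,0.9],[0,0,0,0,0.9]]'
python3 -m handwheel '[[0,0,0.04,0,0.9],[0,0,0.03,0,0.9],[0,0,0,0,0.9]]'
```

```text
time: 22.1
tool_pos: [0.4849, 0.2354, 0.0277]
orientation: [-0.0, 0.862, 0.507, -0.0]
contact_force: [0.4, -0.8, 3.1]
opening: 0.174
grasp_force: 41.0
time: 22.4
tool_pos: [0.4849, 0.2353, 0.0257]
orientation: [0.0, 0.862, 0.507, -0.0]
contact_force: [0.6, -2.4, 2.7]
opening: 0.177
grasp_force: 41.4
```

```bash
python3 -m handwheel '[[0,0,0.03,0,0.9],[0,0,0,0,0.9]]'
python3 -m handwheel '[[0,0,-0.3,0,0.9],[0,0,-0.6,0,0.9],[0.3,0,-0.7,0,0.9],[0.5,0,-0.7,0,0.9],[0.4,0,-0.5,0,0.9],[0,0,-0.3,0,0.9],[0,0,0,0,0.9],[0,0,0,0,0.9]]'
python3 look.py w11; python3 lid.py
```

```text
time: 22.6
tool_pos: [0.485, 0.2353, 0.0255]
orientation: [0.0, 0.862, 0.507, 0.0]
contact_force: [-1.0, -2.4, 6.0]
opening: 0.177
grasp_force: 43.1
time: 23.4
tool_pos: [0.5014, 0.2661, 0.1172]
orientation: [-0.0, 0.862, 0.507, -0.001]
contact_force: [-0.2, 0.1, -1.2]
opening: 0.173
grasp_force: 40.9
t 23.45 tcp [0.5014 0.2661 0.1172] xyaw 60.98 q [ 0.49  0.47 -0.04  1.06 -0.    2.57] F [-0.15 -0.65 -0.2 ] open 0.174 g 40.887926830910146
lid plane n [-0.     0.129  0.992] tilt 0.129 c [0.5248 0.334  0.1058] in tool x,y [ 0.111 -0.064 -0.992] zrange [0.0998 0.1124] (array([524.1, 333.7]), array([58.6, 93.7]), 15.9)
```

View pics/w11.png

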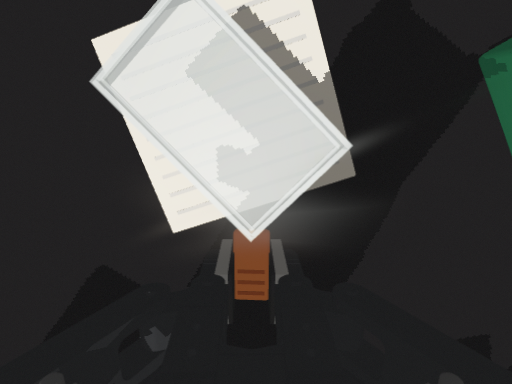

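The lid is held over the middle of the mat (centre within about 4 mm, base about 0.095 m, tilt 0.13 rad). I let it settle, recheck and hand in.

```bash
python3 -m handwheel '[[0,0,0,0,0.9],[0,0,0,0,0.9],[0,0,0,0,0.9],[0,0,0,0,0.9],[0,0,0,0,0.9],[0,0,0,0,0.9]]'
python3 look.py w12; python3 lid.py
python3 - <<'E'
from h import *
im,d=optics.grab_frame("side");P=cloud("side",d)
q=(np.hypot(P[...,0]-.56,P[...,1]-.01)<.075)&(P[...,2]>.101)&(P[...,2]<.121); print(rect(P[q]),np.median(P[q],0).round(4))
print(hand_in())
E
```

```text
time: 24.05
tool_pos: [0.5024, 0.2668, 0.118]
orientation: [-0.0, 0.862, 0.507, 0.0]
contact_force: [0.4, 1.0, -0.1]
opening: 0.174
grasp_force: 40.9
t 24.1 tcp [0.5024 0.2668 0.118 ] xyaw 60.98 q [ 0.49  0.47 -0.04  1.06 -0.    2.57] F [ 0.77  0.27 -0.55] open 0.175 g 40.88756530545652
lid plane n [-0.002  0.128  0.992] tilt 0.128 c [0.5258 0.3348 0.1068] in tool x,y [ 0.111 -0.064 -0.992] zrange [0.1008 0.1133] (array([525.1, 334.4]), array([58.1, 93.6]), 15.6)
(array([559.3,  12. ]), array([93. , 62.5]), 72.0) [0.5547 0.0159 0.1114]
the job is handed in; nothing more can be done
None
```

I handed the job in at about 24 s: the block is flat and centred on the jack, and the peeled lid is held about 9.5 cm above the mat's centre. It is tilted about 0.13 rad (limit 0.17) after I pressed its low edge on the mat to level it; no verdict came back.

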